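# Clear the parts case and close its lid

## Task

Somebody left the adjustable wrench lying across the open parts case, in the way of the lid. Lift it off and lay it gently on the black tool mat, lengthwise and fully on the mat, then lower the lid of the case until it is fully shut, without slamming it. Leave the other things where they are.

Things in the scene. Friction and masses are not known exactly. Their poses are not given: they have to be found in the camera images.
- wrench: Adjustable wrench of plain steel, 208 x 53 x 12 mm, 0.2 to 0.4 kg. Origin under its middle; own x along its length towards the broad jaw (at x +60 to +97 mm), z up as it lies. The handle is 17 mm wide, from x -104 to +60 mm; centre of mass near x +22 mm. It starts lying flat across the open case, roughly along the case's y, about 39 mm above the counter, on the case's dividers.
- parts_case: Red sheet-metal parts case, 165 (x) x 240 (y) x 43 mm high when shut, fixed on the counter. Origin under its middle; own x points away from the robot, to the hinge side, y to the left, z up. The rim is 42 mm high, the walls 2 mm thick; inside, 2 mm dividers 38 to 39 mm high stand at y -42 and +38 mm and across near x 0.
- case_hinge (a point): The middle of the lid's hinge line: on the case's far side, 87 mm behind its middle, 43 mm above the counter. The hinge line runs along the case's y.
- lid_edge (a point): The middle of the lid's free edge, on its outer face, 165 mm from the hinge line. The lid is a 2 mm plate 232 mm wide along the hinge line, with no handle. With the lid shut this point is at the case's front, 45 mm above the counter.
- parts_case_lid (a joint): Angle of the lid (rad): 0 fully shut, 1.57 upright, 1.92 leaning fully back; it starts at about 1.5 to 1.9. The hinge is stiff: the 90 g lid stays wherever it is left (it does not fall by itself) and takes 1 to 2 N at its free edge to swing down, so push it from behind and then down until it rests on the case.
- coupling: Bystander: grey pipe coupling, 40 mm across, 45 mm high, standing behind the case on the left. Origin under its middle.
- nipple: Bystander: bronze hex nipple, 42 x 47 x 65 mm, standing on end behind the case on the left. Origin under its middle.
- stapler: Bystander: desk stapler with a blue top, 130 x 36 x 42 mm, standing behind the case on the right. Origin under its middle, x along its length.
- mat: Black ribbed rubber tool mat, 270 x 130 x 3 mm, fixed flat on the counter beside the case, to its left or to its right. Origin under its middle, x along its length (roughly straight ahead of the robot), z up.
- calculator: Bystander: dark-cased desk calculator with light keys, 138 x 78 x 20 mm, lying on the counter on the other side of the case from the mat. Origin under its middle, x along its length.

How it is judged (in metres and radians):
On the way, in this order (a step that is already met when the one before it is completed fails the run):
1. the wrench lies flat on the mat, lengthwise, let go, while the lid still stands open (x of wrench in the frame of mat between -0.04 and 0.04 m and y of wrench in the frame of mat between -0.045 and 0.045 m and angle between the x axis of wrench and the x axis of mat, either way round below 0.45 rad and height (world z) of wrench between -0.01 and 0.018 m and (angle between wrench's own z axis and vertical below 0.12 rad or angle between wrench's own z axis and vertical above 3.02 rad) and contact force between the fingers and wrench below 0.3 N and linear speed of wrench below 0.03 m/s and value of joint parts_case_lid above 0.6 rad), for 0.2 s.
2. the lid is fully shut (value of joint parts_case_lid below 0.04 rad), for 0.2 s.
At the end, for the whole second after the job is handed in: The lid is shut to within 0.04 rad (free edge within about 7 mm of fully down) and the wrench rests flat and still on the mat (within 0.12 rad of level): its middle within 40 mm of the mat's middle along the mat and 45 mm across it, its length within 0.45 rad of the mat's (value of joint parts_case_lid below 0.04 rad and x of wrench in the frame of mat between -0.04 and 0.04 m and y of wrench in the frame of mat between -0.045 and 0.045 m and angle between the x axis of wrench and the x axis of mat, either way round below 0.45 rad and height (world z) of wrench between -0.01 and 0.018 m and (angle between wrench's own z axis and vertical below 0.12 rad or angle between wrench's own z axis and vertical above 3.02 rad) and linear speed of wrench below 0.03 m/s); the robot touches nothing.
It fails at once if the lid is slammed (it swings shut faster than 3 rad/s) (velocity of joint parts_case_lid below -3 rad/s).
It fails at once if the wrench is dropped or knocked down (faster than 0.6 m/s within 30 mm of the counter) (height (world z) of wrench below 0.03 m and linear speed of wrench above 0.6 m/s).
It fails at once if another thing is moved by more than 30 mm (distance of any of coupling, nipple, calculator, stapler from where it was at the start of the episode above 0.03 m).
It also fails if it takes over 59 s, if anything falls off the work surface, if the arm or the gripper's body presses on something with over 40 N, if the wrist force passes 120 N, or if a joint passes its speed limit or range.

## Robot

A 7-joint arm with a two-finger parallel gripper is mounted at the origin on a cart in front of the work surface, level with it; the furniture and walls round the work are solid. World frame = base frame: x ahead of the robot, y to its left, z up, the work surface at z = 0. Lengths are in mm, angles in rad, forces in N, time in s.
With the tool pointing down it reaches from about 425 to 1025 mm from the base axis. Payload 3.6 kg.
Tool frame: the origin (TCP) lies on the centre line of the jaws, within the pads' length; the fingertips stand ctrl.tip_reach ahead of it and the grasp point (between the pads) lies 8 mm behind it (ctrl.tip_reach is the distance from the TCP to the fingertips, in mm); z points along the fingers, y is the line along which they close (so a half turn about z gives the same grasp; the last joint's range is limited). The gripper opens to 85 mm and grips with 20 to 120 N. Pads are 22 mm wide; open, the fingers measure 114 mm over their backs; the gripper's body (76 mm by 85 mm) begins 54 mm behind the grasp point. The pads swing forward as they close: fully open they stand 13 mm farther back than shut.
Start: joints at [1.036, 0.591, 0.048, 1.609, -0.033, 0.943, -0.034], TCP at [309.333, -655.7, 242.302] pointing down, gripper open.
Joint ranges: [-2.69, 2.69], [-0.47, 2.24], [-1.27, 1.36], [0.19, 2.51], [-1.53, 4.68], [0.08, 2.07], [-3.09, 3.09]. Speed limits (rad/s): [2.57, 2.57, 3.14, 3.14, 3.14, 3.14, 3.14].

## Interface

Orientations are given as a 3x3 rotation matrix whose columns are the frame's x, y, z axes.
In Python, from station import ctrl gives the robot as it stands.
- The arm moves only by the tool send_rows, never from a script. Its argument "deltas" is a list of rows, each an object with "hand": the opening, from 0 (shut) to 1 (fully open); "slide": the shift along the tool's x, y, z in units of 40 mm (1.0 is 40 mm), a list of three; "turn": the turn, a rotation vector about the tool's x, y, z in rad, a list of three. A call has 1 to 20 rows; each row shifts and turns the commanded pose from where the row before left it, along the tool's axes as they then stand; what a row does not reach is not made up. A row lasts 1/12 s, in which the tool goes at most 41.7 mm and 7.16 degrees, less where a joint would pass 70% of its speed; a pose out of reach is approached as far as the arm can. A call is refused whole if a number of a shift passes 1 or a number of a turn 0.125, either way. A call with a gripper value outside its range is refused whole. The fingers move at their own pace and stop on an object; "newtons" is the grip in N (left out, the last holds). Time passes only in rows, so rows that do not move let the fingers close. It gives the time, the measured TCP pose, the force, the opening and the grip force at its end, in the units of the state.
- ctrl.get_state(): the state, without advancing time (a new reading comes with each control period).
- ctrl.grab_frame(name): name is "scene" or "top"; returns (picture, depth): 480x640x3 uint8, red, green, blue; 480x640 float32, mm along the optical axis (not along the pixel's ray), 0 where there is no reading.
- ctrl.camera_model(name): a dict with "vfov" (degrees; the focal length in pixels is half the picture's height over the tangent of half this angle, whatever the lens; pixels are square), "cx", "cy" (the principal point, pixels), "rvec" (rotation vector, rad) and "tvec" (3), from world to camera coordinates, as OpenCV has them. Camera axes: x right, y down, z forward; pixel columns grow to the right and rows downward; lengths in mm; the calibration is good to about 2 mm. A picture is of the moment at which its call begins. camera_model takes no time and is no camera call.
- ctrl.hand_in(): hands the job in; it is judged then, once.
The state is a dict: "time": time; "joints": joint angles; "dq": joint speeds; "effort": joint torques, N m; "ee_pos": TCP position; "tool_rot": TCP orientation; "wrist_force": force on the tool from outside, world axes, zero at the start; "wrist_torque": the same for the moment, N m; "gripper_width": finger opening in mm; "grasp_force": force on a finger pad.
Only numpy, scipy, OpenCV 4.12 (cv2) and the standard library are available. Lean on these libraries where they do the work, as an engineer would, in place of code of your own. Each camera call takes 0.05 s, during which the arm holds its last target. There are 200 camera calls.

## Working session

There is one attempt and no reset: what is moved stays moved. The work goes in short steps, Python scripts to look and compute and a tool call to move; the robot and the scene stay as the last step left them, time stands still between calls to the robot, and variables do not carry over. Pictures are saved under pics/ and viewed, at most 10 in all, crops included, and the job is handed in when it is done.

Besides the shell and the picture viewer there is one more tool, called after "Call:" in YAML: its name, and indented under it one key for each argument. send_rows: Moves the arm, as the interface text tells. Its arguments: {"type":"object","properties":{"deltas":{"type":"array"},"newtons":{"type":"number"}},"required":["deltas"]}

```bash
mkdir -p pics; cat > h.py <<'E'
import numpy as np, cv2
from station import ctrl
np.set_printoptions(precision=3,suppress=True)
def grab(name,fn):
    p,d=ctrl.grab_frame(name); cv2.imwrite('pics/'+fn+'.png',p[:,:,::-1]); np.save('pics/'+fn+'.npy',d); return p,d
def w(name,d,u,v,z=None):
    m=ctrl.camera_model(name); f=240/np.tan(np.radians(m['vfov'])/2)
    R=cv2.Rodrigues(np.array(m['rvec'],float))[0]; t=np.array(m['tvec'],float).ravel()
    ray=np.array([(u-m['cx'])/f,(v-m['cy'])/f,1]); c=-R.T@t
    r=R.T@ray
    if z is not None: return c+r*(z-c[2])/r[2]
    a=d[int(v)-1:int(v)+2,int(u)-1:int(u)+2]; a=a[a>0]
    return c+r*np.median(a) if a.size else None
E
python3 - <<'E'
from h import *
grab('top','top0');grab('scene','scene0')
s=ctrl.get_state();print(s['ee_pos'],s['tool_rot'],s['time'],ctrl.tip_reach,s['gripper_width'],s['wrist_force'])
print(ctrl.camera_model('top'),ctrl.camera_model('scene'))
E
```

```text
[ 309.037 -655.022  241.266] [[ 0.904  0.427 -0.001]
 [ 0.427 -0.904  0.002]
 [-0.    -0.002 -1.   ]] 0.1 11.0 85.71681933944996 [ 0.052 -0.223 -0.064]
{'vfov': 55.88804404712053, 'cx': 321.57776719737035, 'cy': 239.86575837847258, 'rvec': array([ 2.139, -2.188,  0.148]), 'tvec': array([  22.694,  598.901, 1178.308])} {'vfov': 55.73146724661791, 'cx': 320.3878660485983, 'cy': 248.8315520764116, 'rvec': array([ 1.367, -2.301,  0.799]), 'tvec': array([301.769, 444.965, 679.091])}
```

View pics/top0.png

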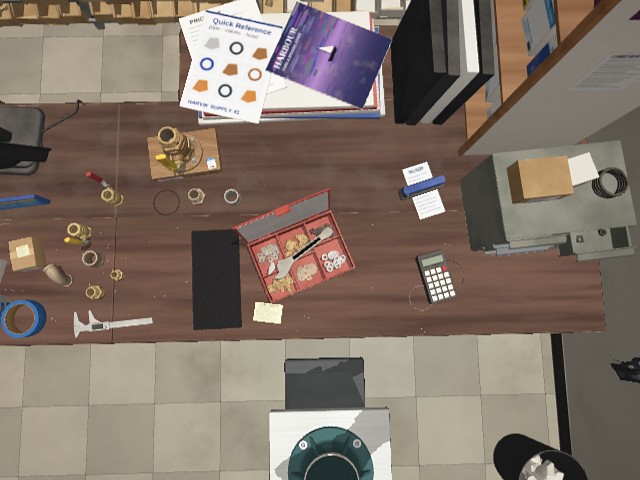

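View pics/scene0.png

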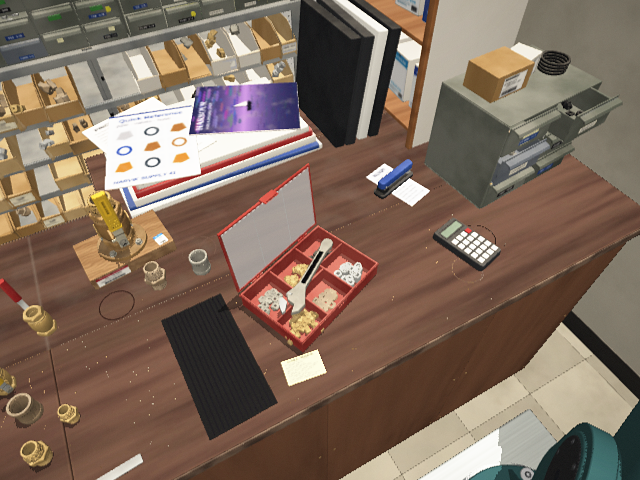

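The top view shows the case at about (300,250), the mat at (217,279) on its left, and the wrench running from about (328,230) to its jaw near (281,271). The lid stands open behind the case from (237,228) to (330,190), with the coupling and nipple at (232,196) and (196,196). I'll enlarge it for exact pixels.

```bash
python3 - <<'E'
from h import *
p=cv2.imread('pics/top0.png');c=cv2.resize(p[180:340,185:365],None,fx=4.4,fy=3.75*1,interpolation=cv2.INTER_CUBIC)
c=cv2.resize(p[180:315,185:365],None,fx=4.4,fy=4.4,interpolation=cv2.INTER_CUBIC)
for k in range(190,365,20): cv2.putText(c,str(k),(int((k-185)*4.4),10),0,.35,(0,255,255)); cv2.line(c,(int((k-185)*4.4),12),(int((k-185)*4.4),18),(0,255,255))
for k in range(190,315,20): cv2.putText(c,str(k),(0,int((k-180)*4.4)),0,.35,(0,255,255))
cv2.imwrite('pics/c0.png',c)
d=np.load('pics/top0.npy')
print('mat corners',[w('top',d,u,v,3) for u,v in [(192,231),(240,230),(242,327),(194,329)]])
for u,v in [(280,220),(262,228),(310,208),(240,229),(290,262),(310,246),(326,232),(285,205),(233,200),(217,279)]: print(u,v,w('top',d,u,v))
E
```

```text
mat corners [array([635.878, 365.757,   3.   ]), array([635.837, 233.59 ,   3.   ]), array([371.817, 228.442,   3.   ]), array([369.594, 357.158,   3.   ])]
280 220 [640.532 113.316 125.628]
262 228 [622.726 159.492 116.164]
310 208 [670.357  37.794 121.071]
240 229 [611.191 203.546 182.847]
290 262 [540.749  94.263  48.077]
310 246 [582.049  40.566  48.85 ]
326 232 [618.518  -2.792  49.836]
285 205 [659.847  94.338 216.27 ]
233 200 [721.264 253.423   0.572]
217 279 [502.281 296.615   1.309]
```

View pics/c0.png

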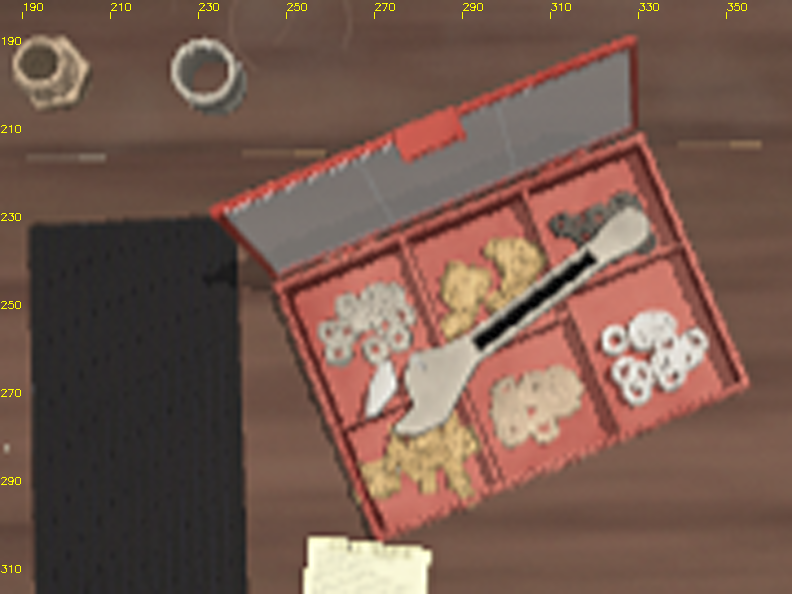

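The crop shows the wrench handle axis running from about (328.6,232.7) to (293,258), the tail tip near (333,227), and the jaw end near (272,270). The case corners are (355,267), (272,303), (247.5,244) and (331.6,211). The lid's free-edge corners are (234,228) and (329,189).

```bash
python3 - <<'E'
from h import *
d=np.load('pics/top0.npy'); T=lambda u,v,z=None:w('top',d,u,v,z)
c=np.array([T(355,266.8,42),T(272,302.7,42),T(247.5,244.3,42),T(331.6,210.7,42)]);print('case',c)
C=c.mean(0);y=(c[1]-c[0]+c[2]-c[3]);y/=np.linalg.norm(y);yaw=np.arctan2(-y[0],y[1]);print(C,'yaw',yaw)
cx=np.array([np.cos(yaw),np.sin(yaw),0]);cy=np.array([-np.sin(yaw),np.cos(yaw),0])
H=C+87*cx;H[2]=43;print('hinge',H)
for u,v in [(280,220),(262,228),(310,208),(285,214),(284,209),(300,204),(320,196)]:
    q=T(u,v)-H; print('lid',q@cx,q@cy,q[2],np.arctan2(q[2],-q@cx))
a,b=T(319.1,238,51),T(294.1,258.4,51);tail=T(332.7,227.3,50)
dr=(b-a)/np.linalg.norm(b-a);print('slot',a,b,'ang',np.arctan2(dr[1],dr[0]))
mid=(a+b)/2; o=tail+dr*104; n=np.array([-dr[1],dr[0],0]);o=o+n*((mid-o)@n); print('off',(mid-tail)@n,'origin',o,'jaw end should be',o+97*dr)
g=o+22*dr;print('grasp',g)
for s in (-1,0,1):
    for k in(-11,11):
        q=g+s*22*n+k*dr-C;print('finger in case',s,k,q@cx,q@cy)
s=ctrl.get_state();R=np.array(s['tool_rot']);print('tool: target rel in tool axes',R.T@(g-np.array(s['ee_pos'])),'y axis ang',np.arctan2(R[1,1],R[0,1]),'n ang',np.arctan2(n[1],n[0]))
E
```

```text
case [[524.601 -77.782  42.   ]
 [435.206 143.384  42.   ]
 [591.005 207.152  42.   ]
 [677.311 -19.497  42.   ]]
[557.031  63.314  42.   ] yaw 0.3738956476768762
hinge [638.02   95.091  43.   ]
lid 8.994825277002182 16.048780937938066 82.62825514256724 1.679228308030075
lid 9.285242105274731 65.53833558620222 73.1640005455929 1.697031476330512
lid 9.175702952196298 -65.14879800480671 78.0712233770962 1.687789508836461
lid 12.13147483805391 -1.0488504792184443 114.05342982533921 1.6767644831598978
lid 12.058614791572374 -3.000704139250524 174.16783764959473 1.6399216156593284
lid 14.864085248639105 -42.81440176090957 144.13300534834366 1.6735606054932515
lid 14.883749329090554 -94.31263901820184 142.18752593012096 1.6750933963240102
slot [602.656  15.955  51.   ] [549.803  83.148  51.   ] ang 2.2373071898926864
off -0.7297901439412338 origin [567.044  61.229  50.   ] jaw end should be [507.074 137.47   50.   ]
grasp [553.442  78.521  50.   ]
finger in case -1 -11 26.45126245684092 11.28044669373227
finger in case -1 11 20.105202768848226 32.34528769565848
finger in case 0 -11 5.386421454914702 4.934387005739472
finger in case 0 11 -0.9596382330779922 25.999228007665682
finger in case 1 -11 -15.678419547011517 -1.4116726822533239
finger in case 1 11 -22.024479235004208 19.653168319672883
tool: target rel in tool axes [ 534.104 -558.695  192.34 ] y axis ang -1.1298823395949376 n ang -2.4750817904920037
```

Lid angle is about 1.68 rad. The wrench grasp point is about (553,78), with its axis at 2.24 rad. I'll turn the tool first, then travel.

Call:
send_rows:
  deltas:
    - {"hand": 0.55,"slide": [0,0,0],"turn": [0,0,-0.12]}
    - {"hand": 0.55,"slide": [0,0,0],"turn": [0,0,-0.12]}
    - {"hand": 0.55,"slide": [0,0,0],"turn": [0,0,-0.12]}
    - {"hand": 0.55,"slide": [0,0,0],"turn": [0,0,-0.12]}
    - {"hand": 0.55,"slide": [0,0,0],"turn": [0,0,-0.12]}
    - {"hand": 0.55,"slide": [0,0,0],"turn": [0,0,-0.12]}
    - {"hand": 0.55,"slide": [0,0,0],"turn": [0,0,-0.12]}
    - {"hand": 0.55,"slide": [0,0,0],"turn": [0,0,-0.12]}
    - {"hand": 0.55,"slide": [0,0,0],"turn": [0,0,-0.12]}
    - {"hand": 0.55,"slide": [0,0,0],"turn": [0,0,-0.12]}
    - {"hand": 0.55,"slide": [0,0,0],"turn": [0,0,-0.12]}
    - {"hand": 0.55,"slide": [0,0,0],"turn": [0,0,-0.12]}
    - {"hand": 0.55,"slide": [0,0,0],"turn": [0,0,-0.12]}
    - {"hand": 0.55,"slide": [0,0,0],"turn": [0,0,-0.12]}
    - {"hand": 0.55,"slide": [0,0,0],"turn": [0,0,-0.12]}
  newtons: 40

```text
time: 1.35
ee_pos: [308.9, -655.4, 241.6]
tool_rot: [[-0.626, 0.78, -0.001], [0.78, 0.626, 0.001], [0.001, 0.0, -1.0]]
wrist_force: [-0.0, -0.2, 0.3]
gripper_width: 46.4
grasp_force: 0.0
```

Call:
send_rows:
  deltas:
    - {"hand": 0.55,"slide": [0.2,0.3,0],"turn": [0,0,0]}
    - {"hand": 0.55,"slide": [0.4,0.6,0],"turn": [0,0,0]}
    - {"hand": 0.55,"slide": [0.5,0.76,0],"turn": [0,0,0]}
    - {"hand": 0.55,"slide": [0.5,0.76,0],"turn": [0,0,0]}
    - {"hand": 0.55,"slide": [0.5,0.76,0],"turn": [0,0,0]}
    - {"hand": 0.55,"slide": [0.5,0.76,0],"turn": [0,0,0]}
    - {"hand": 0.55,"slide": [0.5,0.76,0],"turn": [0,0,0]}
    - {"hand": 0.55,"slide": [0.5,0.76,0],"turn": [0,0,0]}
    - {"hand": 0.55,"slide": [0.5,0.76,0],"turn": [0,0,0]}
    - {"hand": 0.55,"slide": [0.5,0.76,0],"turn": [0,0,0]}
    - {"hand": 0.55,"slide": [0.5,0.76,0],"turn": [0,0,0]}
    - {"hand": 0.55,"slide": [0.5,0.76,0],"turn": [0,0,0]}
    - {"hand": 0.55,"slide": [0.5,0.76,0],"turn": [0,0,0]}
    - {"hand": 0.55,"slide": [0.5,0.76,0],"turn": [0,0,0]}
    - {"hand": 0.55,"slide": [0.5,0.76,0],"turn": [0,0,0]}
    - {"hand": 0.55,"slide": [0.5,0.76,0],"turn": [0,0,0]}
    - {"hand": 0.55,"slide": [0.5,0.76,0],"turn": [0,0,0]}
    - {"hand": 0.55,"slide": [0.5,0.76,0],"turn": [0,0,0]}
    - {"hand": 0.55,"slide": [0.5,0.76,0],"turn": [0,0,0]}
    - {"hand": 0.55,"slide": [0.4,0.6,0],"turn": [0,0,0]}

```text
time: 3.02
ee_pos: [525.9, 3.5, 242.3]
tool_rot: [[-0.623, 0.782, 0.0], [0.782, 0.623, 0.001], [0.001, 0.001, -1.0]]
wrist_force: [0.7, -0.9, 0.1]
gripper_width: 46.9
grasp_force: 0.0
```

Call:
send_rows:
  deltas:
    - {"hand": 0.55,"slide": [0,0,0.3],"turn": [0,0,0]}
    - {"hand": 0.55,"slide": [0,0,0.3],"turn": [0,0,0]}
    - {"hand": 0.55,"slide": [0,0,0],"turn": [0,0,0]}
    - {"hand": 0.55,"slide": [0,0,0],"turn": [0,0,0]}

```text
time: 3.35
ee_pos: [523.9, -1.4, 216.9]
tool_rot: [[-0.619, 0.785, -0.004], [0.785, 0.619, -0.001], [0.002, -0.004, -1.0]]
wrist_force: [0.6, 0.7, 0.3]
gripper_width: 46.9
grasp_force: 0.0
```

```bash
cat >> h.py <<'E'
def rel(p,ang=None):
    s=ctrl.get_state();R=np.array(s['tool_rot']);e=np.array(s['ee_pos'])
    print('t',s['time'],'ee',e,'rel/40',R.T@(np.array(p)-e)/40,'zaxis',R[:,2],'xang',np.arctan2(R[1,0],R[0,0]),'w',s['gripper_width'],'gf',s['grasp_force'],'F',s['wrist_force'],'q',s['joints'])
E
python3 -c "
from h import *
rel([553.4,78.5,50])"
```

```text
t 3.35 ee [523.929  -1.424 216.895] rel/40 [1.106 1.832 4.167] zaxis [-0.004 -0.001 -1.   ] xang 2.2388463529142335 w 46.855913133645274 gf 0.0 F [0.614 0.714 0.278] q [ 0.33   0.422 -0.542  2.063  0.319  0.741  0.257]
```

Call:
send_rows:
  deltas:
    - {"hand": 0.55,"slide": [0.2,0.33,0],"turn": [0,0,0]}
    - {"hand": 0.55,"slide": [0.3,0.5,0],"turn": [0,0,0]}
    - {"hand": 0.55,"slide": [0.3,0.5,0],"turn": [0,0,0]}
    - {"hand": 0.55,"slide": [0.2,0.33,0],"turn": [0,0,0]}
    - {"hand": 0.55,"slide": [0.1,0.17,0],"turn": [0,0,0]}
    - {"hand": 0.55,"slide": [0,0,0.4],"turn": [0,0,0]}
    - {"hand": 0.55,"slide": [0,0,0.6],"turn": [0,0,0]}
    - {"hand": 0.55,"slide": [0,0,0.6],"turn": [0,0,0]}
    - {"hand": 0.55,"slide": [0,0,0.6],"turn": [0,0,0]}
    - {"hand": 0.55,"slide": [0,0,0.6],"turn": [0,0,0]}
    - {"hand": 0.55,"slide": [0,0,0.3],"turn": [0,0,0]}
    - {"hand": 0.55,"slide": [0,0,0.2],"turn": [0,0,0]}
    - {"hand": 0.55,"slide": [0,0,0],"turn": [0,0,0]}
    - {"hand": 0.55,"slide": [0,0,0],"turn": [0,0,0]}

```text
time: 4.52
ee_pos: [555.9, 79.9, 86.7]
tool_rot: [[-0.62, 0.784, 0.001], [0.784, 0.62, -0.0], [-0.0, 0.0, -1.0]]
wrist_force: [-0.6, 0.7, -0.9]
gripper_width: 47.0
grasp_force: 0.0
```

```bash
python3 -c "
from h import *
rel([553.4,78.5,49])
p,d=grab('scene','s1')
p=cv2.imread('pics/s1.png');cv2.imwrite('pics/s1c.png',cv2.resize(p[200:360,220:400],None,fx=3.7,fy=3.7,interpolation=2))"
```

```text
t 4.5167 ee [555.91   79.874  86.744] rel/40 [ 0.012 -0.071  0.944] zaxis [ 0.001 -0.    -1.   ] xang 2.240107791944258 w 47.039756558913865 gf 0.0 F [-0.55   0.687 -0.918] q [ 0.069  0.645 -0.406  2.069  0.497  0.521 -0.033]
```

View pics/s1c.png

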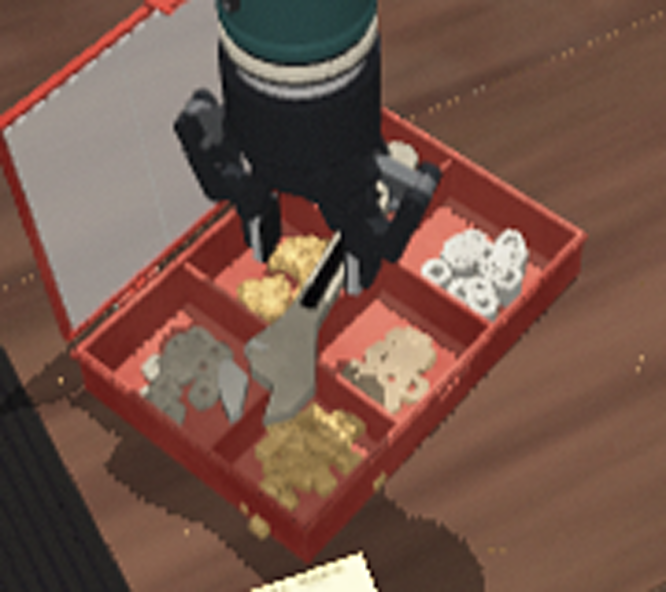

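The fingers (crop px (262,230) and (350,275)) straddle the handle above it. I'll lower, close and lift.

Call:
send_rows:
  deltas:
    - {"hand": 0.55,"slide": [0,-0.07,0.3],"turn": [0,0,0]}
    - {"hand": 0.55,"slide": [0,0,0.3],"turn": [0,0,0]}
    - {"hand": 0.55,"slide": [0,0,0.2],"turn": [0,0,0]}
    - {"hand": 0.55,"slide": [0,0,0.14],"turn": [0,0,0]}
    - {"hand": 0.55,"slide": [0,0,0],"turn": [0,0,0]}
    - {"hand": 0.55,"slide": [0,0,0],"turn": [0,0,0]}
    - {"hand": 0.3,"slide": [0,0,0],"turn": [0,0,0]}
    - {"hand": 0.1,"slide": [0,0,0],"turn": [0,0,0]}
    - {"hand": 0,"slide": [0,0,0],"turn": [0,0,0]}
    - {"hand": 0,"slide": [0,0,0],"turn": [0,0,0]}
    - {"hand": 0,"slide": [0,0,0],"turn": [0,0,0]}
    - {"hand": 0,"slide": [0,0,0],"turn": [0,0,0]}
    - {"hand": 0,"slide": [0,0,0],"turn": [0,0,0]}
    - {"hand": 0,"slide": [0,0,0],"turn": [0,0,0]}
  newtons: 60

```text
time: 5.73
ee_pos: [554.6, 79.4, 49.5]
tool_rot: [[-0.621, 0.784, 0.003], [0.784, 0.621, 0.001], [-0.001, 0.003, -1.0]]
wrist_force: [1.2, 1.3, 5.8]
gripper_width: 15.2
grasp_force: 59.8
```

Call:
send_rows:
  deltas:
    - {"hand": 0,"slide": [0,0,-0.1],"turn": [0,0,0]}
    - {"hand": 0,"slide": [0,0,-0.3],"turn": [0,0,0]}
    - {"hand": 0,"slide": [0,0,-0.4],"turn": [0,0,0]}
    - {"hand": 0,"slide": [0,0,-0.4],"turn": [0,0,0]}
    - {"hand": 0,"slide": [0,0,-0.4],"turn": [0,0,0]}
    - {"hand": 0,"slide": [0,0,-0.4],"turn": [0,0,0]}
    - {"hand": 0,"slide": [0,0,0],"turn": [0,0,0]}
    - {"hand": 0,"slide": [0,0,0],"turn": [0,0,0]}
    - {"hand": 0,"slide": [0,0,0],"turn": [0,0,0]}

```text
time: 6.48
ee_pos: [552.1, 77.7, 128.0]
tool_rot: [[-0.621, 0.784, -0.002], [0.784, 0.621, -0.001], [0.001, -0.002, -1.0]]
wrist_force: [-0.2, -0.9, -2.9]
gripper_width: 15.6
grasp_force: 58.9
```

```bash
python3 -c "
from h import *
rel([481,296,40])
p,d=grab('scene','s2')
p=cv2.imread('pics/s2.png');cv2.imwrite('pics/s2c.png',cv2.resize(p[160:360,200:400],None,fx=3,fy=3,interpolation=2))"
```

```text
t 6.4833 ee [552.14   77.748 127.963] rel/40 [5.381 1.998 2.197] zaxis [-0.002 -0.001 -1.   ] xang 2.240483568236425 w 15.640955653618203 gf 58.89784812927246 F [-0.213 -0.856 -2.904] q [ 0.112  0.583 -0.459  2.056  0.447  0.601  0.014]
```

View pics/s2c.png

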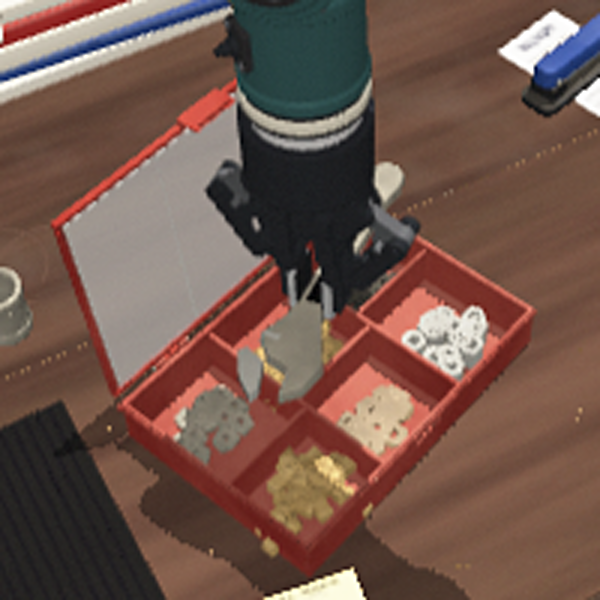

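The wrench is held level, with its jaw at about (295,350) in the crop. I'll carry it to the mat and turn it lengthwise.

Call:
send_rows:
  deltas:
    - {"hand": 0,"slide": [0.2,0.08,0],"turn": [0,0,0]}
    - {"hand": 0,"slide": [0.4,0.15,0],"turn": [0,0,0]}
    - {"hand": 0,"slide": [0.6,0.22,0],"turn": [0,0,0]}
    - {"hand": 0,"slide": [0.6,0.22,0],"turn": [0,0,0]}
    - {"hand": 0,"slide": [0.6,0.22,0],"turn": [0,0,0]}
    - {"hand": 0,"slide": [0.6,0.22,0],"turn": [0,0,0]}
    - {"hand": 0,"slide": [0.6,0.22,0],"turn": [0,0,0]}
    - {"hand": 0,"slide": [0.6,0.22,0],"turn": [0,0,0]}
    - {"hand": 0,"slide": [0.6,0.22,0],"turn": [0,0,0]}
    - {"hand": 0,"slide": [0.4,0.15,0],"turn": [0,0,0]}
    - {"hand": 0,"slide": [0.18,0.08,0],"turn": [0,0,0]}
    - {"hand": 0,"slide": [0,0,0],"turn": [0,0,-0.11]}
    - {"hand": 0,"slide": [0,0,0],"turn": [0,0,-0.12]}
    - {"hand": 0,"slide": [0,0,0],"turn": [0,0,-0.12]}
    - {"hand": 0,"slide": [0,0,0],"turn": [0,0,-0.12]}
    - {"hand": 0,"slide": [0,0,0],"turn": [0,0,-0.12]}
    - {"hand": 0,"slide": [0,0,0],"turn": [0,0,-0.12]}
    - {"hand": 0,"slide": [0,0,0],"turn": [0,0,-0.12]}
    - {"hand": 0,"slide": [0,0,0],"turn": [0,0,-0.1]}
    - {"hand": 0,"slide": [0,0,0],"turn": [0,0,0]}

```text
time: 8.2
ee_pos: [482.2, 295.6, 127.6]
tool_rot: [[-1.0, -0.03, -0.002], [-0.03, 1.0, -0.001], [0.002, -0.001, -1.0]]
wrist_force: [0.3, -0.2, -3.6]
gripper_width: 15.4
grasp_force: 58.8
```

```bash
python3 -c "
from h import *
rel([481,296,16])"
```

```text
t 8.2 ee [482.21  295.563 127.646] rel/40 [0.025 0.016 2.791] zaxis [-0.002 -0.001 -1.   ] xang -3.111959756168526 w 15.361200264503047 gf 58.809252977371216 F [ 0.263 -0.248 -3.577] q [-0.141  0.645 -0.689  2.032  0.643  0.692  0.353]
```

Call:
send_rows:
  deltas:
    - {"hand": 0,"slide": [0,0,0.3],"turn": [0,0,0]}
    - {"hand": 0,"slide": [0,0,0.4],"turn": [0,0,0]}
    - {"hand": 0,"slide": [0,0,0.4],"turn": [0,0,0]}
    - {"hand": 0,"slide": [0,0,0.4],"turn": [0,0,0]}
    - {"hand": 0,"slide": [0,0,0.4],"turn": [0,0,0]}
    - {"hand": 0,"slide": [0,0,0.3],"turn": [0,0,0]}
    - {"hand": 0,"slide": [0,0,0.2],"turn": [0,0,0]}
    - {"hand": 0,"slide": [0,0,0.1],"turn": [0,0,0]}
    - {"hand": 0,"slide": [0,0,0.1],"turn": [0,0,0]}
    - {"hand": 0,"slide": [0,0,0.05],"turn": [0,0,0]}
    - {"hand": 0,"slide": [0,0,0.05],"turn": [0,0,0]}
    - {"hand": 0,"slide": [0,0,0.04],"turn": [0,0,0]}
    - {"hand": 0,"slide": [0,0,0],"turn": [0,0,0]}
    - {"hand": 0,"slide": [0,0,0],"turn": [0,0,0]}

```text
time: 9.37
ee_pos: [482.6, 297.0, 19.4]
tool_rot: [[-1.0, -0.029, 0.0], [-0.029, 1.0, 0.0], [-0.0, 0.0, -1.0]]
wrist_force: [0.5, -0.4, -2.4]
gripper_width: 15.0
grasp_force: 58.8
```

Call:
send_rows:
  deltas:
    - {"hand": 0,"slide": [0,0,0.05],"turn": [0,0,0]}
    - {"hand": 0,"slide": [0,0,0.05],"turn": [0,0,0]}
    - {"hand": 0,"slide": [0,0,0.03],"turn": [0,0,0]}
    - {"hand": 0,"slide": [0,0,0],"turn": [0,0,0]}
    - {"hand": 0,"slide": [0,0,0],"turn": [0,0,0]}

```text
time: 9.78
ee_pos: [482.5, 296.9, 14.5]
tool_rot: [[-1.0, -0.029, 0.001], [-0.029, 1.0, -0.0], [-0.001, -0.0, -1.0]]
wrist_force: [-0.4, -0.5, 5.0]
gripper_width: 15.0
grasp_force: 63.6
```

The mat is touched, so I'll open gently and rise.

Call:
send_rows:
  deltas:
    - {"hand": 0.2,"slide": [0,0,0],"turn": [0,0,0]}
    - {"hand": 0.35,"slide": [0,0,0],"turn": [0,0,0]}
    - {"hand": 0.5,"slide": [0,0,0],"turn": [0,0,0]}
    - {"hand": 0.5,"slide": [0,0,0],"turn": [0,0,0]}
    - {"hand": 0.5,"slide": [0,0,0],"turn": [0,0,0]}
    - {"hand": 0.5,"slide": [0,0,-0.1],"turn": [0,0,0]}
    - {"hand": 0.5,"slide": [0,0,-0.4],"turn": [0,0,0]}
    - {"hand": 0.5,"slide": [0,0,-0.8],"turn": [0,0,0]}
    - {"hand": 0.3,"slide": [0,0,-0.9],"turn": [0,0,0]}
    - {"hand": 0,"slide": [0,0,-0.9],"turn": [0,0,0]}
    - {"hand": 0,"slide": [0,0,-0.9],"turn": [0,0,0]}
    - {"hand": 0,"slide": [0,0,-0.9],"turn": [0,0,0]}
    - {"hand": 0,"slide": [0,0,-0.9],"turn": [0,0,0]}
    - {"hand": 0,"slide": [0,0,-0.7],"turn": [0,0,0]}
    - {"hand": 0,"slide": [0,0,-0.4],"turn": [0,0,0]}
    - {"hand": 0,"slide": [0,0,0],"turn": [0,0,0]}
    - {"hand": 0,"slide": [0,0,0],"turn": [0,0,0]}

```text
time: 11.2
ee_pos: [482.5, 297.0, 290.8]
tool_rot: [[-1.0, -0.029, 0.002], [-0.029, 1.0, 0.001], [-0.002, 0.0, -1.0]]
wrist_force: [-0.5, -0.9, 0.3]
gripper_width: -0.4
grasp_force: 0.0
```

```bash
python3 -c "
from h import *
rel([700,120,250])
p,d=grab('scene','s3')
cv2.imwrite('pics/s3c.png',cv2.imread('pics/s3.png')[130:450,120:440])"
```

```text
t 11.2 ee [482.509 296.975 290.797] rel/40 [-5.305 -4.581  1.028] zaxis [ 0.002  0.001 -1.   ] xang -3.1125489302146674 w -0.3711476345144549 gf 0.0 F [-0.488 -0.912  0.315] q [ 0.001  0.452 -0.862  1.897  0.413  0.978  0.552]
```

View pics/s3c.png

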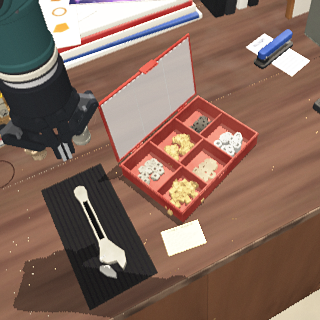

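The wrench lies lengthwise near the middle of the mat (crop (82,190) to (112,268)), and the lid is still open. Next I'll take the closed gripper over and behind the lid.

Call:
send_rows:
  deltas:
    - {"hand": 0,"slide": [0,0,0],"turn": [0,0,-0.115]}
    - {"hand": 0,"slide": [0,0,0],"turn": [0,0,-0.115]}
    - {"hand": 0,"slide": [0,0,0],"turn": [0,0,-0.115]}
    - {"hand": 0,"slide": [-0.2,-0.36,0],"turn": [0,0,0]}
    - {"hand": 0,"slide": [-0.3,-0.54,0],"turn": [0,0,0]}
    - {"hand": 0,"slide": [-0.3,-0.54,0],"turn": [0,0,0]}
    - {"hand": 0,"slide": [-0.3,-0.54,0],"turn": [0,0,0]}
    - {"hand": 0,"slide": [-0.3,-0.54,0],"turn": [0,0,0]}
    - {"hand": 0,"slide": [-0.3,-0.54,0],"turn": [0,0,0]}
    - {"hand": 0,"slide": [-0.3,-0.54,0],"turn": [0,0,0]}
    - {"hand": 0,"slide": [-0.3,-0.54,0],"turn": [0,0,0]}
    - {"hand": 0,"slide": [-0.3,-0.54,0],"turn": [0,0,0]}
    - {"hand": 0,"slide": [-0.3,-0.54,0],"turn": [0,0,0]}
    - {"hand": 0,"slide": [-0.3,-0.54,0],"turn": [0,0,0]}
    - {"hand": 0,"slide": [-0.2,-0.36,0],"turn": [0,0,0]}
    - {"hand": 0,"slide": [0,0,0],"turn": [0,0,0]}
    - {"hand": 0,"slide": [0,0,0],"turn": [0,0,0]}

```text
time: 12.67
ee_pos: [697.9, 117.5, 287.2]
tool_rot: [[-0.931, -0.364, -0.004], [-0.364, 0.931, -0.001], [0.004, 0.001, -1.0]]
wrist_force: [-1.0, 0.1, 0.4]
gripper_width: -0.1
grasp_force: 0.0
```

```bash
cat >> h.py <<'E'
H=np.array([638.,95,43]);ca=-np.array([np.cos(.374),np.sin(.374),0])
def ah():
    e=np.array(ctrl.get_state()['ee_pos'])-H; print('a',e@ca,'h',e[2],'along',e@np.array([-np.sin(.374),np.cos(.374),0]))
E
python3 -c "
from h import *
rel(H-60*ca+[0,0,152]);ah()"
```

```text
t 12.6667 ee [697.866 117.529 287.187] rel/40 [0.089 0.02  2.305] zaxis [-0.004 -0.001 -1.   ] xang -2.769172313800875 w -0.09669342101624326 gf 0.0 F [-0.97   0.128  0.404] q [ 0.301  0.669 -0.875  1.579  0.544  1.159  1.25 ]
a -63.95817721773116 h 244.1872739466922 along -0.9001105754478037
```

Call:
send_rows:
  deltas:
    - {"hand": 0,"slide": [0,0,0.3],"turn": [0,0,0]}
    - {"hand": 0,"slide": [0,0,0.5],"turn": [0,0,0]}
    - {"hand": 0,"slide": [0,0,0.5],"turn": [0,0,0]}
    - {"hand": 0,"slide": [0,0,0.5],"turn": [0,0,0]}
    - {"hand": 0,"slide": [0,0,0.3],"turn": [0,0,0]}
    - {"hand": 0,"slide": [0,0,0.15],"turn": [0,0,0]}
    - {"hand": 0,"slide": [0,0,0],"turn": [0,0,0]}
    - {"hand": 0,"slide": [0.15,0,0],"turn": [0,0,0]}
    - {"hand": 0,"slide": [0.15,0,0],"turn": [0,0,0]}
    - {"hand": 0,"slide": [0.15,0,0],"turn": [0,0,0]}
    - {"hand": 0,"slide": [0.15,0,0],"turn": [0,0,0]}
    - {"hand": 0,"slide": [0.15,0,0],"turn": [0,0,0]}
    - {"hand": 0,"slide": [0.15,0,0],"turn": [0,0,0]}
    - {"hand": 0,"slide": [0.15,0,0],"turn": [0,0,0]}
    - {"hand": 0,"slide": [0.15,0,0],"turn": [0,0,0]}
    - {"hand": 0,"slide": [0.07,0,0],"turn": [0,0,0]}
    - {"hand": 0,"slide": [0,0,0],"turn": [0,0,0]}
    - {"hand": 0,"slide": [0,0,0],"turn": [0,0,0]}

```text
time: 14.17
ee_pos: [650.7, 99.9, 199.7]
tool_rot: [[-0.931, -0.365, -0.001], [-0.365, 0.931, -0.0], [0.001, -0.0, -1.0]]
wrist_force: [-0.0, -0.4, -0.2]
gripper_width: -0.0
grasp_force: 0.0
```

```bash
python3 -c "
from h import *
rel(H+[0,0,152]);ah()
p,d=grab('scene','s4')
cv2.imwrite('pics/s4c.png',cv2.imread('pics/s4.png')[80:400,120:440])"
```

```text
t 14.1667 ee [650.738  99.899 199.721] rel/40 [0.341 0.002 0.118] zaxis [-0.001 -0.    -1.   ] xang -2.7674602388456035 w -0.02178833207743959 gf 0.0 F [-0.005 -0.414 -0.214] q [ 0.323  0.691 -0.84   1.775  0.618  0.962  1.172]
a -13.64670018386528 h 156.72140024516563 along -0.09354023982612344
```

View pics/s4c.png

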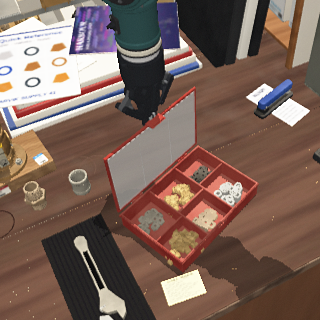

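The fingers stand behind the lid at its middle (crop (155,120)), with the lid about upright. Now I'll follow the arc down.

Call:
send_rows:
  deltas:
    - {"hand": 0,"slide": [0.21,0,0.02],"turn": [0,0,0]}
    - {"hand": 0,"slide": [0.21,0,0.02],"turn": [0,0,0]}
    - {"hand": 0,"slide": [0.21,0,0.03],"turn": [0,0,0]}
    - {"hand": 0,"slide": [0.23,0,0.05],"turn": [0,0,0]}
    - {"hand": 0,"slide": [0.23,0,0.06],"turn": [0,0,0]}
    - {"hand": 0,"slide": [0.23,0,0.07],"turn": [0,0,0]}
    - {"hand": 0,"slide": [0.22,0,0.1],"turn": [0,0,0]}
    - {"hand": 0,"slide": [0.22,0,0.11],"turn": [0,0,0]}
    - {"hand": 0,"slide": [0.22,0,0.12],"turn": [0,0,0]}
    - {"hand": 0,"slide": [0.19,0,0.14],"turn": [0,0,0]}
    - {"hand": 0,"slide": [0.19,0,0.15],"turn": [0,0,0]}
    - {"hand": 0,"slide": [0.19,0,0.15],"turn": [0,0,0]}
    - {"hand": 0,"slide": [0.16,0,0.18],"turn": [0,0,0]}
    - {"hand": 0,"slide": [0.16,0,0.18],"turn": [0,0,0]}
    - {"hand": 0,"slide": [0.16,0,0.18],"turn": [0,0,0]}
    - {"hand": 0,"slide": [0.12,0,0.21],"turn": [0,0,0]}
    - {"hand": 0,"slide": [0.12,0,0.21],"turn": [0,0,0]}
    - {"hand": 0,"slide": [0.12,0,0.21],"turn": [0,0,0]}
    - {"hand": 0,"slide": [0,0,0],"turn": [0,0,0]}
    - {"hand": 0,"slide": [0,0,0],"turn": [0,0,0]}

```text
time: 15.88
ee_pos: [524.1, 50.4, 111.5]
tool_rot: [[-0.931, -0.366, -0.002], [-0.366, 0.931, -0.0], [0.002, 0.0, -1.0]]
wrist_force: [0.3, 0.4, -0.1]
gripper_width: 0.4
grasp_force: 0.0
```

```bash
python3 -c "
from h import *
rel(H+134*ca+[0,0,13]);ah()
p,d=grab('scene','s5')
cv2.imwrite('pics/s5c.png',cv2.imread('pics/s5.png')[80:400,120:440])"
```

```text
t 15.8833 ee [524.116  50.423 111.546] rel/40 [ 0.29  -0.003  1.389] zaxis [-0.002 -0.    -1.   ] xang -2.76713366528492 w 0.3823489483933949 gf 0.0 F [ 0.271  0.353 -0.069] q [ 0.362  0.658 -0.758  2.124  0.761  0.656  1.017]
a 122.29702649462031 h 68.54606835390196 along 0.11101080279154057
```

View pics/s5c.png

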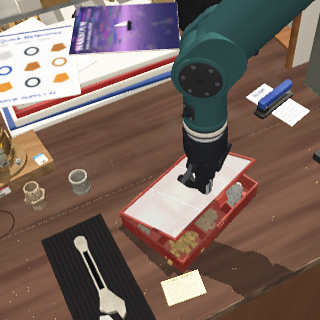

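The lid follows and stands at about 0.4 rad, with the fingers on its outer face at crop (200,185). I'll continue down to shut.

Call:
send_rows:
  deltas:
    - {"hand": 0,"slide": [0.07,0,0.2],"turn": [0,0,0]}
    - {"hand": 0,"slide": [0.07,0,0.22],"turn": [0,0,0]}
    - {"hand": 0,"slide": [0.07,0,0.22],"turn": [0,0,0]}
    - {"hand": 0,"slide": [0.03,0,0.2],"turn": [0,0,0]}
    - {"hand": 0,"slide": [0.03,0,0.2],"turn": [0,0,0]}
    - {"hand": 0,"slide": [0.02,0,0.15],"turn": [0,0,0]}
    - {"hand": 0,"slide": [0,0,0.1],"turn": [0,0,0]}
    - {"hand": 0,"slide": [0,0,0.05],"turn": [0,0,0]}
    - {"hand": 0,"slide": [0,0,0],"turn": [0,0,0]}
    - {"hand": 0,"slide": [0,0,0],"turn": [0,0,0]}

```text
time: 16.77
ee_pos: [514.1, 46.5, 58.6]
tool_rot: [[-0.931, -0.366, -0.0], [-0.366, 0.931, -0.0], [0.0, 0.0, -1.0]]
wrist_force: [-1.1, 0.1, -0.6]
gripper_width: -0.0
grasp_force: 0.0
```

Call:
send_rows:
  deltas:
    - {"hand": 0,"slide": [0,0,0.05],"turn": [0,0,0]}
    - {"hand": 0,"slide": [0,0,0.05],"turn": [0,0,0]}
    - {"hand": 0,"slide": [0,0,0],"turn": [0,0,0]}
    - {"hand": 0,"slide": [0,0,0],"turn": [0,0,0]}
    - {"hand": 0,"slide": [0,0,0],"turn": [0,0,0]}

```text
time: 17.18
ee_pos: [514.5, 46.5, 56.2]
tool_rot: [[-0.931, -0.366, 0.002], [-0.366, 0.931, -0.001], [-0.001, -0.002, -1.0]]
wrist_force: [-3.2, -1.4, 13.1]
gripper_width: 0.0
grasp_force: 6.4
```

A firm 13 N stop at tip height 45 mm means the lid rests on the case. I'll retreat and check.

Call:
send_rows:
  deltas:
    - {"hand": 0,"slide": [0,0,0],"turn": [0,0,0]}
    - {"hand": 0,"slide": [0,0,0],"turn": [0,0,0]}
    - {"hand": 0,"slide": [0,0,-0.2],"turn": [0,0,0]}
    - {"hand": 0,"slide": [0,0,-0.6],"turn": [0,0,0]}
    - {"hand": 0,"slide": [0,0,-0.8],"turn": [0,0,0]}
    - {"hand": 0,"slide": [0,0,-0.8],"turn": [0,0,0]}
    - {"hand": 0,"slide": [0,0,-0.8],"turn": [0,0,0]}
    - {"hand": 0,"slide": [0,0,-0.8],"turn": [0,0,0]}
    - {"hand": 0,"slide": [0,0,-0.4],"turn": [0,0,0]}
    - {"hand": 0,"slide": [0,0,0],"turn": [0,0,0]}
    - {"hand": 0,"slide": [0,0,0],"turn": [0,0,0]}

```text
time: 18.1
ee_pos: [514.5, 46.2, 231.6]
tool_rot: [[-0.931, -0.365, 0.002], [-0.365, 0.931, -0.0], [-0.002, -0.001, -1.0]]
wrist_force: [-0.4, -0.4, -0.6]
gripper_width: 0.0
grasp_force: 0.0
```

```bash
python3 -c "
from h import *
rel(H)
p,d=grab('scene','s6');cv2.imwrite('pics/s6c.png',cv2.imread('pics/s6.png')[80:400,120:440])
for a in(30,80,120,150):
  for l in(-90,90):
    m=ctrl.camera_model('scene');P=H+a*ca+l*np.array([-np.sin(.374),np.cos(.374),0])+[0,0,2];f=240/np.tan(np.radians(m['vfov'])/2)
    K=np.array([[f,0,m['cx']],[0,f,m['cy']],[0,0,1]]);u=cv2.projectPoints(P[None],m['rvec'],m['tvec'],K,None)[0].ravel();print(a,l,u,w('scene',d,*u))"
```

```text
t 18.1 ee [514.536  46.19  231.616] rel/40 [-3.31   0.015  4.722] zaxis [ 0.002 -0.    -1.   ] xang -2.76793900779076 w 0.018470126034922905 gf 0.0 F [-0.437 -0.415 -0.617] q [ 0.522  0.492 -0.941  2.058  0.534  0.851  1.216]
30 -90 [318.378 238.351] [642.894   0.292  45.081]
30 90 [260.522 291.034] [575.898 168.145  46.966]
80 -90 [336.045 249.714] [597.039 -18.381  44.082]
80 90 [278.545 304.681] [530.728 149.526  44.869]
120 -90 [350.717 259.152] [558.656 -32.269  45.819]
120 90 [293.567 316.057] [492.634 135.234  46.42 ]
150 -90 [362.054 266.444] [531.038 -43.424  45.353]
150 90 [305.207 324.871] [465.253 124.08   45.458]
```

View pics/s6c.png

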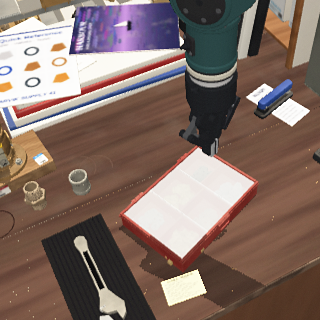

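The lid is flat on the case at z≈45 mm all over, and the wrench still lies on the mat (crop (82,242) to (112,310)). Nothing else has moved, so I'll hand in.

```bash
python3 -c "
from station import ctrl
print(ctrl.hand_in())"
```

```text
the job is handed in; nothing more can be done
None
```

The wrench lies lengthwise on the mat, the lid is fully shut, the other things look undisturbed, and I handed the job in at about 18 s; no verdict came back.

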